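Change over to the other supply line

TASK

Change the rig over to its other supply line: first shut the valve that is now open (lever in line with its pipe) completely, and only then open the other one completely, so that the two are never open together. After that stand the glass lamp upright, whole base on the round rubber pad, beside the valve that is now open: grip the glass lightly, set it down softly and let go. Leave the other things on the bench where they are.

Things in the scene. Friction and masses are not known exactly. Their poses are not given: they have to be found in the camera images.
- valve1: fixed valve stand 1 (the two are alike; either may be left or right). Aluminium plate 240 x 230 x 8 mm (x -120 to 120, y -175 to 55 mm), on it a dark steel pipe 34 mm thick, 170 mm long on two legs, centre line 70 mm high, brass valve in its middle. Origin: on the bench under the lever's turning axis; x along the pipe, away from the robot; y to the side where the shut lever points; z up
- valve1_lever (a joint): lever of valve 1, rad: 0 = shut, lever square across its pipe (along the stand's +y); 1.57 = fully open, in line with the pipe, pointing to the robot (-x). Hard stops at both; opening is anticlockwise from above. Stays where left; takes about 3 N at the grip. Reaches 130 mm from its axis; the outer 78 mm is a black grip 20 mm wide, 16 mm high, 35 mm or more of air below
- valve1_pivot (a point): point on the vertical turning axis of lever 1, at the height of the middle of its grip (135 mm above the bench); axes as the stand's
- valve1_grip (a point): middle of the black grip of lever 1, on the lever's centre line, 100 mm from the turning axis, 135 mm above the bench; turns with the lever, its y axis pointing outward along the lever
- valve1_pad (a point): centre of the top face of the round black rubber pad of stand 1: 110 mm diameter, on the plate beside the pipe (110 mm from the turning axis, straight along the stand's -y, the side away from the shut lever), its top 12 mm above the bench; axes as the stand's
- valve2: fixed valve stand 2 (the two are alike; either may be left or right). Aluminium plate 240 x 230 x 8 mm (x -120 to 120, y -175 to 55 mm), on it a dark steel pipe 34 mm thick, 170 mm long on two legs, centre line 70 mm high, brass valve in its middle. Origin: on the bench under the lever's turning axis; x along the pipe, away from the robot; y to the side where the shut lever points; z up
- valve2_lever (a joint): lever of valve 2, rad: 0 = shut, lever square across its pipe (along the stand's +y); 1.57 = fully open, in line with the pipe, pointing to the robot (-x). Hard stops at both; opening is anticlockwise from above. Stays where left; takes about 3 N at the grip. Reaches 130 mm from its axis; the outer 78 mm is a black grip 20 mm wide, 16 mm high, 35 mm or more of air below
- valve2_pivot (a point): point on the vertical turning axis of lever 2, at the height of the middle of its grip (135 mm above the bench); axes as the stand's
- valve2_grip (a point): middle of the black grip of lever 2, on the lever's centre line, 100 mm from the turning axis, 135 mm above the bench; turns with the lever, its y axis pointing outward along the lever
- valve2_pad (a point): centre of the top face of the round black rubber pad of stand 2: 110 mm diameter, on the plate beside the pipe (110 mm from the turning axis, straight along the stand's -y, the side away from the shut lever), its top 12 mm above the bench; axes as the stand's
- lamp: loose upright 'in use' lamp, about 0.3 kg: round black base 64 mm diameter and 30 mm high, on it an amber glass dome 52 mm diameter (straight-sided from 40 to 95 mm above the underside), 105 mm high in all. Origin: centre of its underside; z up. The glass bears a grip of no more than 70 N a finger, and the lamp a knock of no more than 40 N as it is set down; a drop of over 8 mm is too much
- flange: bystander: loose dark steel pipe flange, 110 mm diameter, 40 mm high, lying flat; origin under its centre
- wrench: bystander: loose steel wrench 180 mm long, lying flat; origin under it
- jar: bystander: loose white jar 70 mm diameter, 90 mm high; origin under its centre
Not all that is in view belongs to the job. What is meant by the lamp is not blue, and is the smaller of those in its own colour.

How it is judged:
By the outcome, as a careful person would: the job done as asked, in the order asked, and still so for the second after the job is handed in, with the robot touching nothing.
It also fails if it takes over 72 s, if anything falls off the work surface, if the arm or the gripper's body presses on something with over 40 N, if the wrist force passes 120 N, or if a joint passes its speed limit or range.

ROBOT

A 7-joint arm with a two-finger parallel gripper is mounted at the origin on the work surface. World frame = base frame: x ahead of the robot, y to its left, z up, the work surface at z = 0. Lengths are in mm, angles in rad, forces in N, time in s.
With the tool pointing down it reaches from about 400 to 850 mm from the base axis. Payload 10.4 kg.
Tool frame: the origin (TCP) lies at the very end of the fingers, on their centre line; the grasp point (between the pads) lies 19 mm behind it; z points along the fingers, y is the line along which they close (so a half turn about z gives the same grasp; the last joint's range is limited). The gripper opens to 85 mm and grips with 20 to 120 N. Pads are 22 mm wide; open, the fingers measure 114 mm over their backs; the gripper's body (76 mm by 85 mm) begins 54 mm behind the grasp point. The pads swing forward as they close: fully open they stand 13 mm farther back than shut.
Start: joints at [-1.213, 0.332, -0.065, 1.46, 0.022, 1.35, -0.088], TCP at [232.278, 580.257, 231.338] pointing down, gripper open.
Joint ranges: [-2.6, 2.6], [-0.5, 2.12], [-1.47, 1.34], [0.16, 2.42], [-1.27, 4.41], [0.06, 2.06], [-2.6, 2.6]. Speed limits (rad/s): [2.22, 2.22, 2.79, 2.79, 3.14, 3.14, 3.14].

INTERFACE

Orientations are given as a unit quaternion [w, x, y, z].
In Python, from plant import robot gives the robot as it stands.
- The arm moves only by the shell command python3 -m jog 'ROWS'. ROWS is a JSON object of lists of equal length, an entry for each row: "delta_pos": the shift along the world's x, y, z each as a share of 4 cm, from -1 to 1, a list of three; "rotation": the turn, a rotation vector about the world's x, y, z each as a share of 0.08 rad, from -1 to 1, a list of three; "grip": the opening, from -1 (shut) to 1 (fully open). A call has 1 to 5 rows; each row shifts and turns the commanded pose from where the row before left it; what a row does not reach is not made up. A row lasts 1/12 s, in which the tool goes at most 41.7 mm and 7.16 degrees, less where a joint would pass 70% of its speed; a pose out of reach is approached as far as the arm can. A call with a number of a shift or a turn outside -1 to 1 is refused whole. A call with a gripper value outside its range is refused whole. The fingers move at their own pace and stop on an object; the grip force is fixed at half the most. Time passes only in rows, so rows that do not move let the fingers close. It gives the time, the measured TCP pose, the force, the opening and the grip force at its end, in the units of the state.
- robot.get_state(): the state, without advancing time (a new reading comes with each control period).
- robot.capture(name): name is "side" or "top"; returns a dict with "color" (480x640x3 uint8, red, green, blue), "fovy" (degrees; the focal length in pixels is half the picture's height over the tangent of half this angle, whatever the lens; pixels are square), "cx", "cy" (the principal point, pixels), "R" (3x3) and "t" (3): a world point X has camera coordinates R X + t. Camera axes: x right, y down, z forward; pixel columns grow to the right and rows downward; lengths in mm; the calibration is good to about 2 mm. A picture is of the moment at which its call begins. There is no depth.
- robot.hand_in(): hands the job in; it is judged then, once.
The state is a dict: "t": time; "joint_positions": joint angles; "qd": joint speeds; "tau": joint torques, N m; "tool_pos": TCP position; "eef_rot": TCP orientation; "wrist_force": force on the tool from outside, world axes, zero at the start; "moment": the same for the moment, N m; "gripper_width": finger opening in mm; "gripper_force": force on a finger pad.
Only numpy, scipy, OpenCV 4.12 (cv2) and the standard library are available. Lean on these libraries where they do the work, as an engineer would, in place of code of your own. Each camera call takes 0.05 s, during which the arm holds its last target. There are 200 camera calls.

## Working session

There is one attempt and no reset: what is moved stays moved. The work goes in short steps, Python scripts to look and compute and a shell command to move; the robot and the scene stay as the last step left them, time stands still between calls to the robot, and variables do not carry over. Pictures are saved under pics/ and viewed, at most 10 in all, crops included, and the job is handed in when it is done.

```bash
mkdir -p pics; ls; cat > h.py <<'E'
import numpy as np,cv2
from plant import robot
def cap(n):
    c=robot.capture(n); c['f']=240/np.tan(np.radians(c['fovy'])/2); c['R']=np.array(c['R']);c['t']=np.array(c['t']);return c
def ray(c,u,v,z):
    d=c['R'].T@np.array([(u-c['cx'])/c['f'],(v-c['cy'])/c['f'],1]); o=-c['R'].T@c['t']
    return o+d*(z-o[2])/d[2]
def proj(c,X):
    p=c['R']@np.array(X,float)+c['t']; return p[:2]/p[2]*c['f']+[c['cx'],c['cy']]
E
python3 - <<'E'
from h import *
import pickle
for n in('top','side'):
    c=cap(n); cv2.imwrite(f'pics/{n}0.png',c['color'][:,:,::-1]); pickle.dump(c,open(n+'.pkl','wb'))
    print(n,c['fovy'],c['cx'],c['cy'],-c['R'].T@c['t'],c['R'].round(3).tolist())
print(robot.get_state())
E
```

```text
pics
top 42.82931913433481 325.6004507953451 237.29501643144553 [ 265.59237174  -27.2512832  1642.50752727] [[0.004, -1.0, 0.014], [-0.981, -0.007, -0.192], [0.192, -0.013, -0.981]]
side 49.65928243235137 323.13077710769335 244.68279208628772 [  228.3379714  -1100.69985795  1145.4365319 ] [[0.964, -0.265, 0.017], [-0.169, -0.663, -0.729], [0.205, 0.7, -0.684]]
{'t': 0.1, 'joint_positions': array([-1.21258864,  0.3328281 , -0.06471154,  1.4608666 ,  0.02159876,
        1.34989533, -0.08849087]), 'qd': array([-6.24892321e-04, -6.58847571e-04, -2.30549402e-03, -1.26229361e-03,
       -5.58966291e-05, -2.17264001e-04,  3.81996655e-04]), 'tau': array([ 9.45159445e-04, -6.26745415e+01,  4.88645816e-02, -3.92435753e+01,
        1.63261191e-02,  6.86967687e-03,  1.16736462e-05]), 'tool_pos': array([232.16393506, 579.91401218, 230.57896489]), 'eef_rot': array([-9.67454712e-05,  1.89236181e-01,  9.81931385e-01, -6.43735769e-04]), 'wrist_force': array([-6.26929573e-01, -1.08726270e-04,  9.55227163e-01]), 'moment': array([0.0436032 , 0.00662968, 0.01770257]), 'gripper_force': 0.0, 'gripper_width': 85.28997419658236}
```

View pics/top0.png

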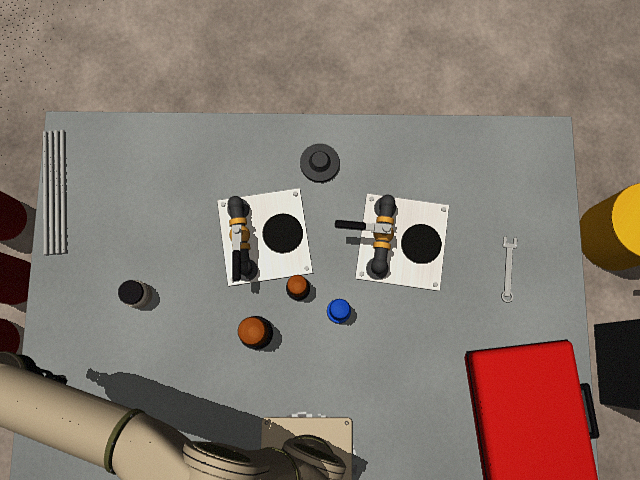

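View pics/side0.png

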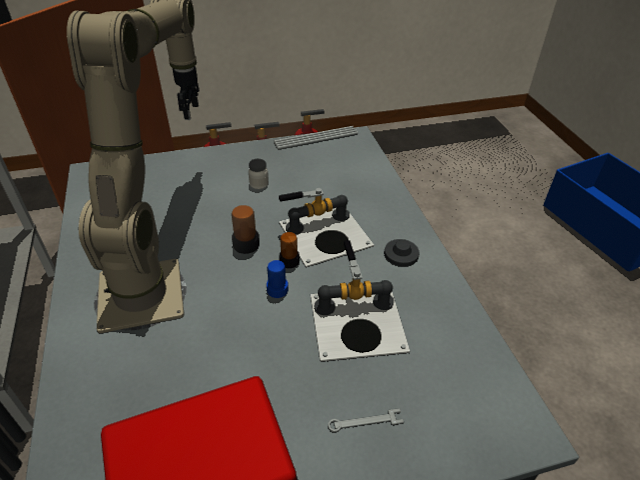

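The top view shows the left stand with its lever in line with the pipe, so it is open (grip about (237,265)). The right stand's lever lies across its pipe, so it is shut (grip about (350,225)).

Lamp candidates in the top view: small amber (297,287), large amber (255,332), blue (339,310). By the description I choose the small amber one, which is at (288,247) in the side view. The white jar with a dark lid is at (132,293).

```bash
cat > m.py <<'E'
from h import *
import pickle
c=pickle.load(open('top.pkl','rb')); s=pickle.load(open('side.pkl','rb'))
def cnts(m,a): 
    return [k for k in cv2.findContours(m.astype(np.uint8),cv2.RETR_EXTERNAL,cv2.CHAIN_APPROX_NONE)[0] if cv2.contourArea(k)>a]
im=c['color'].astype(int); hsv=cv2.cvtColor(c['color'],cv2.COLOR_RGB2HSV)
roi=np.zeros((480,640),bool); roi[180:300,210:460]=1
w=cv2.morphologyEx(((im.min(2)>185)&roi).astype(np.uint8),cv2.MORPH_CLOSE,np.ones((3,3)))
for k in cnts(w,300):
    P=np.array([ray(c,*p[0],8)[:2] for p in cv2.convexHull(k)],np.float32)
    print('plate',cv2.boundingRect(k),cv2.minAreaRect(P))
blk=(im.max(2)<45)&roi
for k in cnts(blk,40):
    x,y=k[:,0].mean(0); 
    if cv2.contourArea(k)>800:
        e=cv2.fitEllipse(cv2.convexHull(k)); P=np.array([ray(c,*p[0],12)[:2] for p in k],np.float32)
        print('pad',e,ray(c,*e[0],12),cv2.minEnclosingCircle(P)[1]*2)
    else:
        P=np.array([ray(c,*p[0],143)[:2] for p in k],np.float32);print('dark',cv2.boundingRect(k),cv2.minAreaRect(P))
for n,q in(('top',c),('side',s)):
    h=cv2.cvtColor(q['color'],cv2.COLOR_RGB2HSV)
    a=(h[...,0]>3)&(h[...,0]<18)&(h[...,1]>150)&(h[...,2]>60)
    for k in cnts(a,60):
        b=cv2.boundingRect(k)
        if n=='top' and 240<b[1]<350 or n=='side' and 200<b[1]<260 and 220<b[0]<310: 
            print('amber',n,b,cv2.minEnclosingCircle(k),cv2.contourArea(k)); M=cv2.moments(k); print(M['m10']/M['m00'],M['m01']/M['m00'])
g=lambda q,x,y:cv2.resize(q['color'][y:y+80,x:x+100,::-1],(400,320),interpolation=cv2.INTER_CUBIC)
cv2.imwrite('pics/crop.png',np.hstack([g(c,220,260),g(s,220,200)]))
E
python3 m.py
```

```text
plate (218, 199, 32, 87) ((574.771240234375, 206.04153442382812), (238.74176025390625, 56.6976203918457), 10.502874374389648)
plate (356, 198, 93, 92) ((577.4194946289062, -257.20709228515625), (227.76513671875, 237.92051696777344), 82.01261901855469)
plate (241, 189, 71, 92) ((594.2230224609375, 86.35787963867188), (237.86061096191406, 161.3885498046875), 9.304712295532227)
dark (286, 279, 25, 21) ((425.74005126953125, 16.947994232177734), (44.525909423828125, 61.33601379394531), 20.711040496826172)
dark (233, 249, 25, 32) ((489.86651611328125, 152.37664794921875), (77.94313049316406, 59.099609375), 1.9071974754333496)
dark (371, 248, 17, 31) ((495.92425537109375, -179.2877655029297), (39.707637786865234, 75.42781829833984), 89.136474609375)
pad ((420.98968505859375, 243.37646484375), (38.63129425048828, 39.83544921875), 118.814208984375) [ 570.21589522 -307.42068315   12.        ] 109.01768493652344
dark (335, 220, 31, 10) ((592.4863891601562, -107.59663391113281), (76.46744537353516, 19.30542755126953), 85.09716796875)
pad ((282.41796875, 232.7809295654297), (38.68025588989258, 39.58362579345703), 80.29737854003906) [596.93233745  69.12254315  12.        ] 108.4126205444336
dark (234, 196, 16, 21) ((641.2189331054688, 162.75877380371094), (58.43001937866211, 26.896320343017578), 19.600521087646484)
dark (379, 195, 17, 22) ((642.7477416992188, -201.3632049560547), (40.483680725097656, 54.64107894897461), 89.2808837890625)
amber top (238, 317, 27, 27) ((250.67356872558594, 330.2072448730469), 13.619808197021484) 528.0
250.8901515151515 330.34375
amber top (287, 275, 20, 19) ((296.5306091308594, 284.0816345214844), 9.591897010803223) 259.0
296.4517374517375 284.0289575289575
amber side (280, 232, 17, 14) ((288.1428527832031, 239.0), 8.384978294372559) 136.5
288.5213675213675 237.75946275946274
amber side (232, 206, 21, 13) ((242.0, 212.0), 10.198139190673828) 197.5
242.2447257383966 212.06244725738395
```

View pics/crop.png

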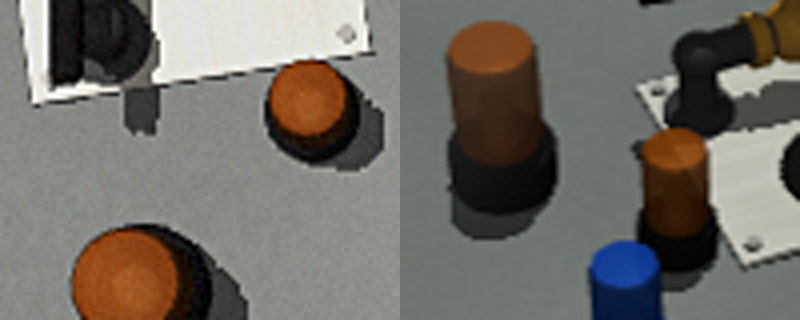

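The crop shows the small amber lamp (top of dome at about (297,284) in the top view and (289,237) in the side view), clearly smaller than the other amber one. I'll cross-check the geometry with both views before moving.

```bash
cat > m2.py <<'E'
from m import *
print('----')
# yaw refine: plate corners
for k in cnts(w,300):
    h=cv2.convexHull(k); a=cv2.approxPolyDP(h,4,True)[:,0]
    print('corners',[(p.tolist(),ray(c,*p,8)[:2].round().tolist()) for p in a])
def stand(pad,yaw):
    X=np.array([np.cos(yaw),np.sin(yaw)]);Y=np.array([-X[1],X[0]]);return np.array(pad)+110*Y,X,Y
S={1:stand((596.9,69.1),np.radians(9.3)),2:stand((570.2,-307.4),np.radians(-8))}
ov=[c['color'][:,:,::-1].copy(),s['color'][:,:,::-1].copy()]
for i,(p,X,Y) in S.items():
    tip=-X if i==1 else Y
    print(i,'pivot',p,'grip',p+100*tip)
    for q,o in zip((c,s),ov):
        for r in(0,52,130):
            x=proj(q,[*(p+r*tip),143]); cv2.circle(o,tuple(x.round().astype(int)),1,(0,255,0),-1)
        for x,y in((-120,-175),(120,-175),(120,55),(-120,55)):
            cv2.circle(o,tuple(proj(q,[*(p+x*X+y*Y),8]).round().astype(int)),1,(0,0,255),-1)
print('lamp top',ray(c,296.8,284.3,105),'side',ray(s,288.7,237,105))
print('blue',ray(c,339,304,105),'big',ray(c,251,330,150))
cv2.imwrite('pics/ov.png',np.hstack([cv2.resize(ov[0][180:300,210:460],(500,240),interpolation=cv2.INTER_CUBIC)]))
a=cv2.resize(ov[0][180:300,210:460],(750,360));b=cv2.resize(ov[1][170:370,260:430],(0,0),fx=1.2,fy=1.2)
out=np.zeros((600,750,3),np.uint8);out[:360]=a;out[360:600,:204]=b;cv2.imwrite('pics/ov.png',out)
E
python3 m2.py | sed '1,/----/d'
```

```text
corners [([225, 199], [691.0, 229.0]), ([240, 225], [619.0, 185.0]), ([249, 282], [463.0, 156.0]), ([228, 285], [454.0, 212.0]), ([218, 200], [688.0, 248.0])]
corners [([395, 198], [698.0, -239.0]), ([448, 205], [679.0, -386.0]), ([439, 289], [447.0, -353.0]), ([356, 278], [475.0, -131.0]), ([360, 244], [568.0, -142.0])]
corners [([299, 189], [722.0, 26.0]), ([311, 272], [491.0, -9.0]), ([258, 280], [468.0, 132.0]), ([241, 197], [697.0, 185.0])]
1 pivot [579.12357968 177.6541288 ] grip [480.43800804 161.49374669]
2 pivot [ 585.50904111 -198.47051244] grip [599.4263512  -99.44370556]
lamp top [445.76537412  25.04260944 105.        ] side [449.45762505  22.47318778 105.        ]
blue [396.79306113 -81.38214546 105.        ] big [329.2883495  132.35370866 150.        ]
```

View pics/ov.png

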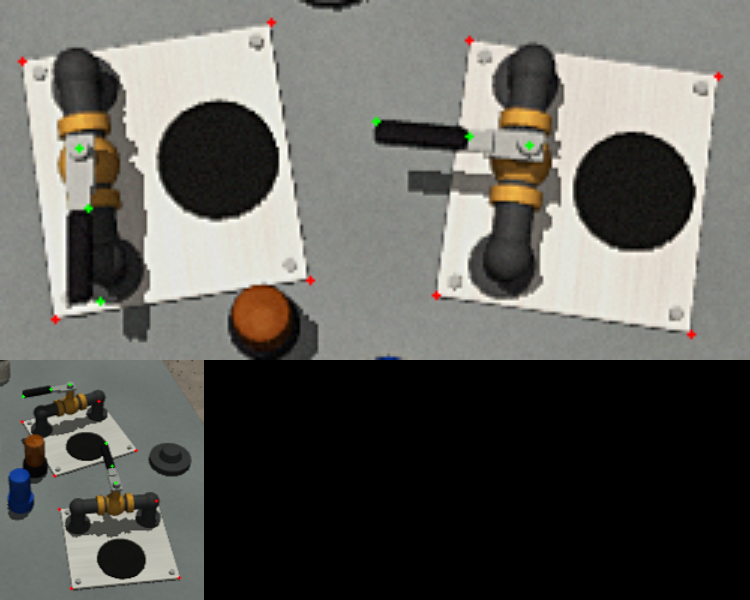

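Plates and pivots fit. Both levers sit a few degrees off their nominal ends, so I will push each one to its stop with closed fingers. First I move over to valve 1 (left, open).

```bash
python3 -m jog '{"delta_pos":[[0.4,-0.75,0],[0.4,-0.75,0],[0.4,-0.75,0],[0.4,-0.75,0],[0.4,-0.75,0]],"rotation":[[0,0,0],[0,0,0],[0,0,0],[0,0,0],[0,0,0]],"grip":[-1,-1,-1,-1,-1]}'
python3 -m jog '{"delta_pos":[[0.4,-0.75,0],[0.4,-0.75,0],[0.4,-0.75,0],[0.4,-0.75,0],[0.4,-0.75,0]],"rotation":[[0,0,0],[0,0,0],[0,0,0],[0,0,0],[0,0,0]],"grip":[-1,-1,-1,-1,-1]}'
python3 -m jog '{"delta_pos":[[0.4,-0.75,0],[0.4,-0.75,0],[0.4,-0.75,0],[0.4,-0.75,0],[0.4,-0.75,0]],"rotation":[[0,0,0],[0,0,0],[0,0,0],[0,0,0],[0,0,0]],"grip":[-1,-1,-1,-1,-1]}'
```

```text
t: 0.52
tool_pos: [312.7, 428.5, 231.0]
eef_rot: [-0.0, 0.189, 0.982, -0.0]
wrist_force: [0.9, 0.6, -0.5]
gripper_width: 25.6
gripper_force: 0.0
t: 0.93
tool_pos: [392.6, 278.5, 231.2]
eef_rot: [-0.0, 0.189, 0.982, 0.0]
wrist_force: [0.8, 0.7, -0.6]
gripper_width: -0.1
gripper_force: 0.0
t: 1.35
tool_pos: [472.6, 128.6, 231.3]
eef_rot: [-0.0, 0.189, 0.982, 0.0]
wrist_force: [1.0, 0.2, 0.5]
gripper_width: 0.0
gripper_force: 0.0
```

```bash
python3 -m jog '{"delta_pos":[[0.3,-0.2,-0.7],[0,0,-0.7],[0,0,-0.7],[0,0,-0.7],[0,0.2,0]],"rotation":[[0,0,0],[0,0,0],[0,0,0],[0,0,0],[0,0,0]],"grip":[-1,-1,-1,-1,-1]}'
python3 -m jog '{"delta_pos":[[0,0.3,0],[0,0.3,0],[-0.04,0.4,0],[-0.04,0.4,0],[0.1,0.41,0]],"rotation":[[0,0,0],[0,0,0],[0,0,0],[0,0,0],[0,0,0]],"grip":[-1,-1,-1,-1,-1]}'
python3 -m jog '{"delta_pos":[[0.1,0.4,0],[0.25,0.35,0],[0.25,0.35,0],[0.3,0.26,0],[0.2,0.1,0]],"rotation":[[0,0,0],[0,0,0],[0,0,0],[0,0,0],[0,0,0]],"grip":[-1,-1,-1,-1,-1]}'
```

```text
t: 1.77
tool_pos: [481.2, 127.8, 114.4]
eef_rot: [-0.003, 0.19, 0.982, -0.003]
wrist_force: [-1.0, -1.3, -0.4]
gripper_width: -0.2
gripper_force: 0.0
t: 2.18
tool_pos: [485.6, 204.4, 121.4]
eef_rot: [0.001, 0.189, 0.982, 0.001]
wrist_force: [0.7, -5.4, -0.0]
gripper_width: -0.2
gripper_force: 2.2
t: 2.6
tool_pos: [529.5, 264.4, 120.4]
eef_rot: [0.0, 0.188, 0.982, 0.001]
wrist_force: [-3.6, -0.7, 1.2]
gripper_width: 0.1
gripper_force: 1.6
```

```bash
python3 -m jog '{"delta_pos":[[0.12,0.02,0],[0.12,0.02,0],[0,0,0]],"rotation":[[0,0,0],[0,0,0],[0,0,0]],"grip":[-1,-1,-1]}'
python3 -m jog '{"delta_pos":[[0.1,0.02,0],[0,0,0]],"rotation":[[0,0,0],[0,0,0]],"grip":[-1,-1]}'
python3 -m jog '{"delta_pos":[[0.1,0.02,0],[0,0,0]],"rotation":[[0,0,0],[0,0,0]],"grip":[-1,-1]}'
```

```text
t: 2.85
tool_pos: [539.3, 263.1, 119.7]
eef_rot: [0.0, 0.189, 0.982, 0.0]
wrist_force: [-0.7, 0.4, 0.6]
gripper_width: -0.1
gripper_force: 0.1
t: 3.02
tool_pos: [542.9, 263.5, 119.6]
eef_rot: [0.0, 0.189, 0.982, 0.0]
wrist_force: [-1.1, 0.9, 0.2]
gripper_width: 0.2
gripper_force: 0.6
t: 3.18
tool_pos: [544.6, 264.0, 119.2]
eef_rot: [-0.002, 0.189, 0.982, -0.001]
wrist_force: [-14.2, -1.6, 8.5]
gripper_width: 0.3
gripper_force: 7.2
```

The force is rising at the stop. I'll press a little more, then back away and take a picture.

```bash
python3 -m jog '{"delta_pos":[[0.07,0,0],[0,0,0]],"rotation":[[0,0,0],[0,0,0]],"grip":[-1,-1]}'
python3 -m jog '{"delta_pos":[[-0.5,0,0],[-0.5,-0.2,0.3],[0,0,0.9],[0,0,0.9],[0,-0.5,0.4]],"rotation":[[0,0,0],[0,0,0],[0,0,0],[0,0,0],[0,0,0]],"grip":[-1,-1,-1,-1,-1]}'
python3 -m jog '{"delta_pos":[[0,-1,0],[0,-1,0],[0,-1,0],[0,-1,0],[0,-1,0]],"rotation":[[0,0,0],[0,0,0],[0,0,0],[0,0,0],[0,0,0]],"grip":[-1,-1,-1,-1,-1]}'
cat > look.py <<'E'
from h import *
import sys
c=cap('top');s=cap('side')
a=cv2.resize(c['color'][180:320,210:460,::-1],(750,420));b=cv2.resize(s['color'][190:360,220:420,::-1],(0,0),fx=1,fy=1)
out=np.zeros((600,750,3),np.uint8);out[:420]=a;out[430:600,:200]=b;cv2.imwrite(f'pics/{sys.argv[1]}.png',out)
E
python3 look.py a1
```

```text
t: 3.35
tool_pos: [545.0, 264.1, 119.1]
eef_rot: [-0.005, 0.189, 0.982, -0.002]
wrist_force: [-26.6, -4.0, 15.8]
gripper_width: 0.2
gripper_force: 13.6
t: 3.77
tool_pos: [510.2, 239.8, 223.9]
eef_rot: [0.002, 0.187, 0.982, 0.003]
wrist_force: [0.8, 1.3, 1.0]
gripper_width: 0.2
gripper_force: 0.0
t: 4.18
tool_pos: [509.5, 33.6, 219.8]
eef_rot: [0.001, 0.19, 0.982, 0.0]
wrist_force: [0.7, -0.3, -0.0]
gripper_width: 0.0
gripper_force: 0.0
```

View pics/a1.png

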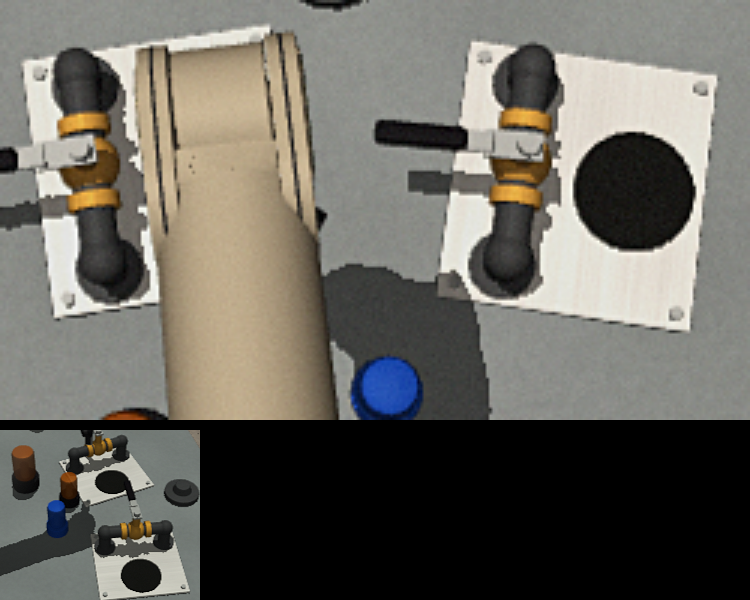

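Lever 1 now lies square across its pipe (grip at about (0-18,158) in the crop), so valve 1 is shut. The small lamp is still in place. Next is valve 2: I come down on the far (+x) side of its lever and swing it towards the robot.

```bash
python3 -m jog '{"delta_pos":[[0.68,-0.67,0],[0.68,-0.67,0],[0.68,-0.67,0],[0.68,-0.67,0],[0.68,-0.67,0]],"rotation":[[0,0,0],[0,0,0],[0,0,0],[0,0,0],[0,0,0]],"grip":[-1,-1,-1,-1,-1]}'
python3 -m jog '{"delta_pos":[[0,0,-0.6],[0,0,-0.7],[0,0,-0.7],[0,0,-0.5],[0,0,0]],"rotation":[[0,0,0],[0,0,0],[0,0,0],[0,0,0],[0,0,0]],"grip":[-1,-1,-1,-1,-1]}'
```

```text
t: 4.7
tool_pos: [646.9, -99.4, 219.6]
eef_rot: [0.001, 0.189, 0.982, -0.0]
wrist_force: [-0.8, 0.6, -0.2]
gripper_width: 0.1
gripper_force: 0.0
t: 5.12
tool_pos: [643.2, -97.7, 114.8]
eef_rot: [-0.003, 0.19, 0.982, -0.001]
wrist_force: [-0.8, -0.2, 0.1]
gripper_width: 0.1
gripper_force: 0.0
```

```bash
python3 -m jog '{"delta_pos":[[-0.35,-0.1,0],[-0.3,-0.05,0],[-0.42,0.05,0],[-0.42,0.05,0],[-0.42,-0.07,0]],"rotation":[[0,0,0],[0,0,0],[0,0,0],[0,0,0],[0,0,0]],"grip":[-1,-1,-1,-1,-1]}'
python3 -m jog '{"delta_pos":[[-0.42,-0.07,0],[-0.37,-0.21,0],[-0.37,-0.21,0],[-0.22,-0.24,0],[-0.22,-0.24,0]],"rotation":[[0,0,0],[0,0,0],[0,0,0],[0,0,0],[0,0,0]],"grip":[-1,-1,-1,-1,-1]}'
python3 -m jog '{"delta_pos":[[-0.08,-0.13,0],[-0.08,-0.12,0],[0,0,0]],"rotation":[[0,0,0],[0,0,0],[0,0,0]],"grip":[-1,-1,-1]}'
```

```text
t: 5.53
tool_pos: [570.7, -102.6, 121.6]
eef_rot: [0.003, 0.189, 0.982, 0.0]
wrist_force: [5.1, -1.5, 0.3]
gripper_width: 0.0
gripper_force: 2.2
t: 5.95
tool_pos: [506.1, -141.8, 121.1]
eef_rot: [0.002, 0.189, 0.982, 0.001]
wrist_force: [4.1, 2.7, 0.5]
gripper_width: 0.1
gripper_force: 1.9
t: 6.2
tool_pos: [498.3, -152.5, 119.5]
eef_rot: [-0.0, 0.19, 0.982, -0.0]
wrist_force: [-0.2, 0.0, 0.3]
gripper_width: 0.2
gripper_force: 0.0
```

```bash
python3 -m jog '{"delta_pos":[[-0.02,-0.13,0],[0,0,0]],"rotation":[[0,0,0],[0,0,0]],"grip":[-1,-1]}'
python3 -m jog '{"delta_pos":[[-0.01,-0.08,0],[0,0,0]],"rotation":[[0,0,0],[0,0,0]],"grip":[-1,-1]}'
python3 -m jog '{"delta_pos":[[0,-0.08,0],[0,0,0]],"rotation":[[0,0,0],[0,0,0]],"grip":[-1,-1]}'
```

```text
t: 6.37
tool_pos: [497.4, -157.0, 119.0]
eef_rot: [-0.001, 0.189, 0.982, -0.0]
wrist_force: [-0.9, 0.8, 0.9]
gripper_width: 0.0
gripper_force: 0.8
t: 6.53
tool_pos: [497.1, -159.7, 118.9]
eef_rot: [-0.001, 0.189, 0.982, 0.0]
wrist_force: [-0.8, 2.9, 0.2]
gripper_width: 0.0
gripper_force: 1.4
t: 6.7
tool_pos: [497.1, -160.1, 118.8]
eef_rot: [-0.002, 0.188, 0.982, 0.002]
wrist_force: [-3.9, 12.3, 3.9]
gripper_width: -0.1
gripper_force: 6.0
```

```bash
python3 -m jog '{"delta_pos":[[0,-0.07,0],[0,0,0]],"rotation":[[0,0,0],[0,0,0]],"grip":[-1,-1]}'
python3 -m jog '{"delta_pos":[[-0.1,0.5,0],[-0.1,0.3,0.4],[0,0,0.9],[0,0,0.9],[0,0,0.6]],"rotation":[[0,0,0],[0,0,0],[0,0,0],[0,0,0],[0,0,0]],"grip":[-1,-1,-1,-1,-1]}'
python3 -m jog '{"delta_pos":[[-0.2,0.75,0],[-0.2,0.75,0],[-0.2,0.75,0],[-0.2,0.75,0],[-0.2,0.75,0]],"rotation":[[0,0,0],[0,0,0],[0,0,0],[0,0,0],[0,0,0]],"grip":[1,1,1,1,1]}'
python3 look.py a2
```

```text
t: 6.87
tool_pos: [497.0, -160.5, 118.7]
eef_rot: [-0.002, 0.187, 0.982, 0.003]
wrist_force: [-6.7, 21.8, 8.2]
gripper_width: -0.1
gripper_force: 10.4
t: 7.28
tool_pos: [490.1, -134.5, 234.4]
eef_rot: [0.001, 0.189, 0.982, -0.0]
wrist_force: [1.2, -0.8, -0.4]
gripper_width: -0.1
gripper_force: 0.0
t: 7.7
tool_pos: [449.1, 17.0, 231.4]
eef_rot: [0.0, 0.19, 0.982, -0.0]
wrist_force: [0.3, 0.9, 0.2]
gripper_width: 60.5
gripper_force: 0.0
```

View pics/a2.png

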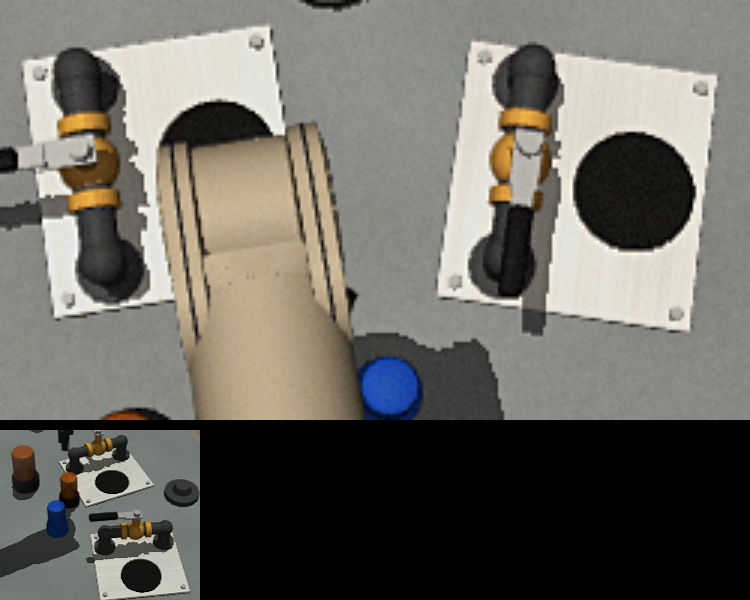

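Lever 2 is now in line with its pipe, pointing at the robot (crop (530,145) to (515,290)). Now to pick up the lamp.

```bash
python3 -m jog '{"delta_pos":[[-0.04,0.18,0],[0,0,0],[0,0,-0.7],[0,0,-0.7],[0,0,-0.5]],"rotation":[[0,0,0],[0,0,0],[0,0,0],[0,0,0],[0,0,0]],"grip":[1,1,1,1,1]}'
python3 -m jog '{"delta_pos":[[0,0,-0.6],[0,0,-0.6],[0,0,-0.6],[0,0,-0.5],[0,0,-0.4]],"rotation":[[0,0,0],[0,0,0],[0,0,0],[0,0,0],[0,0,0]],"grip":[1,1,1,1,1]}'
python3 -m jog '{"delta_pos":[[0,0,0]],"rotation":[[0,0,0]],"grip":[1]}'
```

```text
t: 8.22
tool_pos: [447.7, 22.1, 153.5]
eef_rot: [-0.0, 0.19, 0.982, -0.0]
wrist_force: [-0.2, 0.8, -0.2]
gripper_width: 85.4
gripper_force: 0.0
t: 8.63
tool_pos: [447.6, 21.9, 45.7]
eef_rot: [-0.0, 0.19, 0.982, -0.001]
wrist_force: [-0.1, -0.1, -0.1]
gripper_width: 85.8
gripper_force: 0.0
t: 8.72
tool_pos: [446.2, 21.8, 44.6]
eef_rot: [-0.002, 0.19, 0.982, -0.001]
wrist_force: [-0.2, -0.1, 0.1]
gripper_width: 85.3
gripper_force: 0.0
```

```bash
python3 -m jog '{"delta_pos":[[0,0.02,0],[0,0,0],[0,0,0],[0,0,0],[0,0,0]],"rotation":[[0,0,0],[0,0,0],[0,0,0],[0,0,0],[0,0,0]],"grip":[0.6,0.45,0.35,0.28,0.24]}'
python3 -m jog '{"delta_pos":[[0,0,0],[0,0,0],[0,0,0]],"rotation":[[0,0,0],[0,0,0],[0,0,0]],"grip":[0.21,0.19,0.17]}'
python3 -m jog '{"delta_pos":[[0,0,0],[0,0,0]],"rotation":[[0,0,0],[0,0,0]],"grip":[0.14,0.14]}'
```

```text
t: 9.13
tool_pos: [448.8, 24.8, 48.3]
eef_rot: [0.001, 0.189, 0.982, 0.001]
wrist_force: [1.5, 2.9, 2.2]
gripper_width: 53.3
gripper_force: 1.0
t: 9.38
tool_pos: [448.9, 25.0, 48.4]
eef_rot: [0.001, 0.189, 0.982, 0.001]
wrist_force: [-1.0, 4.2, 9.7]
gripper_width: 51.3
gripper_force: 48.0
t: 9.55
tool_pos: [448.9, 25.0, 48.4]
eef_rot: [0.001, 0.189, 0.982, 0.001]
wrist_force: [-1.0, 4.3, 9.9]
gripper_width: 51.0
gripper_force: 49.4
```

```bash
python3 -m jog '{"delta_pos":[[0,0,0.2],[0,0,0.4],[0,0,0.5],[0,0,0.5],[0,0,0.5]],"rotation":[[0,0,0],[0,0,0],[0,0,0],[0,0,0],[0,0,0]],"grip":[0.14,0.14,0.14,0.14,0.14]}'
python3 -m jog '{"delta_pos":[[0,0,0.6],[0,0,0.6],[0,0,0.6],[0,0,0.5],[0,0,0.3]],"rotation":[[0,0,0],[0,0,0],[0,0,0],[0,0,0],[0,0,0]],"grip":[0.14,0.14,0.14,0.14,0.14]}'
python3 -m jog '{"delta_pos":[[0.1,-0.25,0],[0.2,-0.5,0],[0.2,-0.6,0],[0.2,-0.6,0],[0.25,-0.65,0]],"rotation":[[0,0,0],[0,0,0],[0,0,0],[0,0,0],[0,0,0]],"grip":[0.14,0.14,0.14,0.14,0.14]}'
python3 -m jog '{"delta_pos":[[0.25,-0.65,0],[0.25,-0.65,0],[0.25,-0.65,0],[0.25,-0.65,0],[0.25,-0.65,0]],"rotation":[[0,0,0],[0,0,0],[0,0,0],[0,0,0],[0,0,0]],"grip":[0.14,0.14,0.14,0.14,0.14]}'
python3 -m jog '{"delta_pos":[[0.25,-0.65,0],[0.25,-0.65,0],[0.2,-0.6,0],[0.2,-0.4,0],[0.1,-0.2,0]],"rotation":[[0,0,0],[0,0,0],[0,0,0],[0,0,0],[0,0,0]],"grip":[0.14,0.14,0.14,0.14,0.14]}'
```

```text
t: 9.97
tool_pos: [447.0, 23.6, 132.1]
eef_rot: [-0.001, 0.19, 0.982, -0.001]
wrist_force: [-0.4, -0.3, -2.8]
gripper_width: 50.7
gripper_force: 53.6
t: 10.38
tool_pos: [447.9, 23.7, 237.6]
eef_rot: [0.001, 0.19, 0.982, 0.0]
wrist_force: [0.7, 0.2, -2.6]
gripper_width: 50.7
gripper_force: 53.7
t: 10.8
tool_pos: [485.2, -81.0, 235.3]
eef_rot: [-0.001, 0.189, 0.982, -0.0]
wrist_force: [-0.2, 0.3, -3.0]
gripper_width: 51.0
gripper_force: 53.8
t: 11.22
tool_pos: [535.4, -211.2, 235.2]
eef_rot: [-0.001, 0.189, 0.982, -0.0]
wrist_force: [-0.2, 0.0, -2.1]
gripper_width: 51.0
gripper_force: 53.7
t: 11.63
tool_pos: [574.9, -312.4, 234.7]
eef_rot: [-0.001, 0.191, 0.982, -0.001]
wrist_force: [-1.5, 0.5, -2.8]
gripper_width: 50.8
gripper_force: 53.7
```

```bash
python3 -m jog '{"delta_pos":[[-0.1,0.12,-0.2],[0,0,-0.5],[0,0,-0.6],[0,0,-0.6],[0,0,-0.6]],"rotation":[[0,0,0],[0,0,0],[0,0,0],[0,0,0],[0,0,0]],"grip":[0.14,0.14,0.14,0.14,0.14]}'
python3 -m jog '{"delta_pos":[[0,0,-0.6],[0,0,-0.4],[0,0,-0.3],[0,0,-0.2],[0,0,0]],"rotation":[[0,0,0],[0,0,0],[0,0,0],[0,0,0],[0,0,0]],"grip":[0.14,0.14,0.14,0.14,0.14]}'
python3 look.py a3
```

```text
t: 12.05
tool_pos: [571.4, -304.1, 134.3]
eef_rot: [-0.0, 0.189, 0.982, 0.0]
wrist_force: [0.8, 0.7, -2.8]
gripper_width: 51.3
gripper_force: 53.8
t: 12.47
tool_pos: [571.1, -304.2, 73.9]
eef_rot: [-0.001, 0.189, 0.982, 0.0]
wrist_force: [-0.5, 0.8, -2.6]
gripper_width: 51.2
gripper_force: 53.8
```

View pics/a3.png

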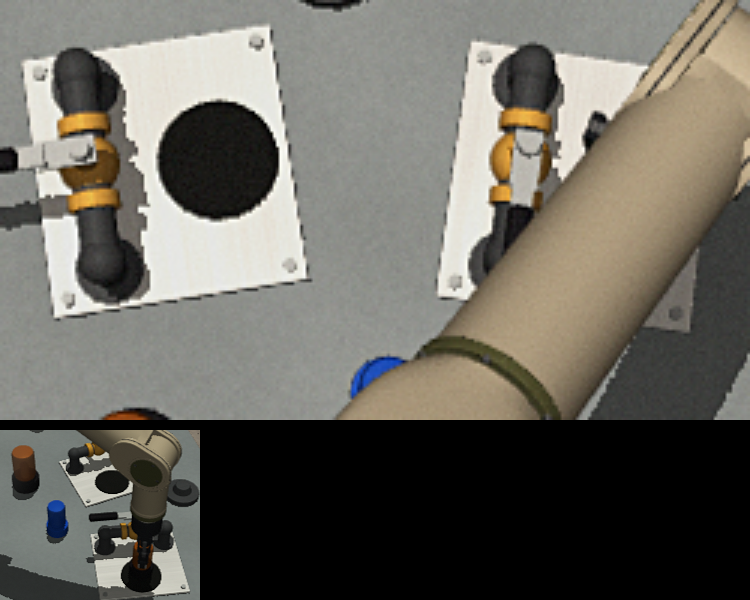

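In the side view (crop (143,570)) the lamp hangs over the middle of stand 2's pad, and the arm is clear. I'll lower it slowly.

```bash
python3 -m jog '{"delta_pos":[[0,-0.05,-0.1],[0,0,-0.1],[0,0,-0.05],[0,0,-0.03],[0,0,0]],"rotation":[[0,0,0],[0,0,0],[0,0,0],[0,0,0],[0,0,0]],"grip":[0.14,0.14,0.14,0.14,0.14]}'
python3 -m jog '{"delta_pos":[[0,0,-0.03],[0,0,0]],"rotation":[[0,0,0],[0,0,0]],"grip":[0.14,0.14]}'
python3 -m jog '{"delta_pos":[[0,0,-0.03],[0,0,0]],"rotation":[[0,0,0],[0,0,0]],"grip":[0.14,0.14]}'
```

```text
t: 12.98
tool_pos: [571.8, -306.8, 63.9]
eef_rot: [-0.0, 0.189, 0.982, 0.0]
wrist_force: [-0.3, 1.0, -3.0]
gripper_width: 51.3
gripper_force: 53.7
t: 13.15
tool_pos: [571.9, -306.9, 62.8]
eef_rot: [-0.0, 0.189, 0.982, 0.0]
wrist_force: [-1.2, 0.2, -3.2]
gripper_width: 50.8
gripper_force: 53.8
t: 13.32
tool_pos: [571.9, -306.9, 61.6]
eef_rot: [-0.0, 0.189, 0.982, 0.0]
wrist_force: [0.4, -0.3, -3.6]
gripper_width: 50.4
gripper_force: 53.8
```

```bash
python3 -m jog '{"delta_pos":[[0,0,-0.02],[0,0,0]],"rotation":[[0,0,0],[0,0,0]],"grip":[0.14,0.14]}'
python3 -m jog '{"delta_pos":[[0,0,-0.02],[0,0,0]],"rotation":[[0,0,0],[0,0,0]],"grip":[0.14,0.14]}'
python3 -m jog '{"delta_pos":[[0,0,-0.02],[0,0,0]],"rotation":[[0,0,0],[0,0,0]],"grip":[0.14,0.14]}'
```

```text
t: 13.48
tool_pos: [571.8, -306.9, 60.8]
eef_rot: [-0.0, 0.189, 0.982, 0.0]
wrist_force: [0.3, 0.1, -3.1]
gripper_width: 51.3
gripper_force: 53.8
t: 13.65
tool_pos: [572.0, -307.0, 60.7]
eef_rot: [0.0, 0.189, 0.982, 0.0]
wrist_force: [-1.5, 1.9, 2.9]
gripper_width: 51.2
gripper_force: 53.9
t: 13.82
tool_pos: [572.2, -307.1, 60.7]
eef_rot: [0.0, 0.189, 0.982, 0.0]
wrist_force: [-5.4, 3.5, 11.8]
gripper_width: 51.3
gripper_force: 55.2
```

The lamp is down at the expected height. I'll let go and back off.

```bash
python3 -m jog '{"delta_pos":[[0,0,0.01],[0,0,0],[0,0,0],[0,0,0],[0,0,0]],"rotation":[[0,0,0],[0,0,0],[0,0,0],[0,0,0],[0,0,0]],"grip":[0.18,0.22,0.26,0.4,0.7]}'
python3 -m jog '{"delta_pos":[[0,0,0],[0,0,0],[0,0,0],[0,0,0.2],[0,0,0.4]],"rotation":[[0,0,0],[0,0,0],[0,0,0],[0,0,0],[0,0,0]],"grip":[1,1,1,1,1]}'
python3 -m jog '{"delta_pos":[[0,0,0.6],[0,0,0.8],[0,0,0.8],[0,0,0.8],[0,0,0.8]],"rotation":[[0,0,0],[0,0,0],[0,0,0],[0,0,0],[0,0,0]],"grip":[1,1,1,1,1]}'
python3 -m jog '{"delta_pos":[[-0.1,0.7,0],[-0.1,0.8,0],[-0.1,0.8,0],[-0.1,0.8,0],[-0.1,0.8,0]],"rotation":[[0,0,0],[0,0,0],[0,0,0],[0,0,0],[0,0,0]],"grip":[1,1,1,1,1]}'
python3 -m jog '{"delta_pos":[[-0.1,0.8,0],[-0.1,0.8,0],[-0.1,0.8,0],[-0.1,0.8,0],[0,0,0]],"rotation":[[0,0,0],[0,0,0],[0,0,0],[0,0,0],[0,0,0]],"grip":[1,1,1,1,1]}'
python3 look.py a4
python3 - <<'E'
from h import *
c=cap('top');s=cap('side')
for n,q,(x0,y0,x1,y1) in(('top',c,(380,180,460,300)),('side',s,(310,260,420,370))):
    h=cv2.cvtColor(q['color'],cv2.COLOR_RGB2HSV)
    a=((h[...,0]>3)&(h[...,0]<=13)&(h[...,1]>150)&(h[...,2]>60)).astype(np.uint8); m=np.zeros_like(a);m[y0:y1,x0:x1]=a[y0:y1,x0:x1]
    for k in cv2.findContours(m,0,1)[0]:
        if cv2.contourArea(k)>60:
            p,r=cv2.minEnclosingCircle(k);print(n,p,r,ray(q,*p,117))
print(proj(c,[570,-307,117]),proj(s,[570,-307,117]))
E
```

```text
t: 14.23
tool_pos: [571.9, -307.1, 59.7]
eef_rot: [0.0, 0.189, 0.982, -0.0]
wrist_force: [0.0, -0.2, -0.5]
gripper_width: 70.2
gripper_force: 0.0
t: 14.65
tool_pos: [570.8, -306.4, 82.6]
eef_rot: [-0.002, 0.189, 0.982, 0.0]
wrist_force: [0.3, -0.7, 0.4]
gripper_width: 85.4
gripper_force: 0.0
t: 15.07
tool_pos: [571.5, -307.0, 238.1]
eef_rot: [0.0, 0.189, 0.982, -0.0]
wrist_force: [0.5, -0.4, 0.1]
gripper_width: 85.9
gripper_force: 0.0
t: 15.48
tool_pos: [551.4, -149.7, 236.4]
eef_rot: [0.0, 0.189, 0.982, 0.0]
wrist_force: [0.3, -0.2, 0.5]
gripper_width: 85.5
gripper_force: 0.0
t: 15.9
tool_pos: [535.4, -15.8, 236.2]
eef_rot: [-0.0, 0.185, 0.983, 0.001]
wrist_force: [0.9, -0.1, -0.2]
gripper_width: 85.6
gripper_force: 0.0
top (427.39654541015625, 236.15516662597656) 9.640644073486328 [ 569.42273098 -306.21868262  117.        ]
side (363.0, 311.5) 9.34087085723877 [ 568.88769719 -313.10043398  117.        ]
[427.69627071 235.9349823 ] [362.65276975 309.62234384]
```

View pics/a4.png

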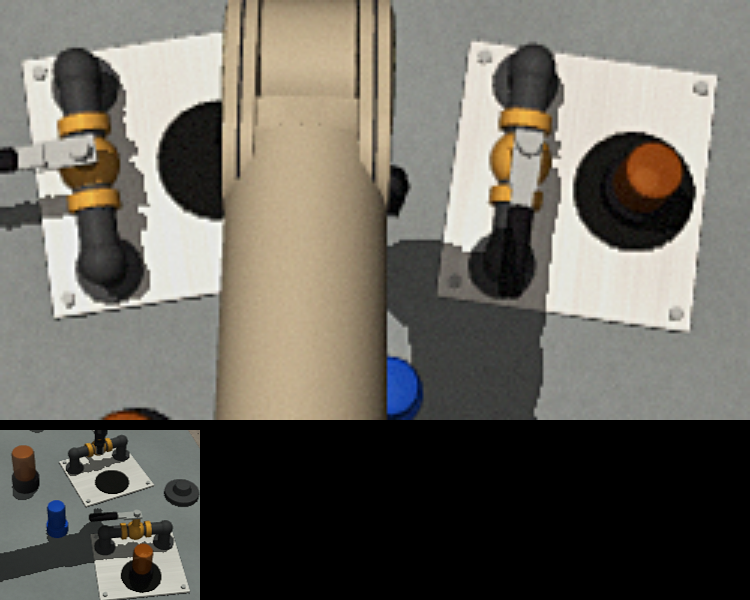

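The lamp stands upright at the centre of stand 2's pad (top of dome at (655,170) in the crop, within about 1 mm of the target). Lever 1 lies across its pipe, lever 2 lies in line with its pipe, and the other things have not moved.

```bash
python3 -c "from plant import robot; print(robot.hand_in())"
```

```text
the job is handed in; nothing more can be done
None
```

I shut valve 1 to its stop, then opened valve 2 to its stop, stood the small amber lamp upright at the centre of valve 2's pad, and handed the job in after about 16 s on the robot's clock; valve 2's lever had started a few degrees off fully shut.

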